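Stop the saw line and take out its bayonet dust filter

ROBOT

A 6-joint arm with a two-finger parallel gripper is mounted at the origin on the work surface. World frame = base frame: x ahead of the robot, y to its left, z up, the work surface at z = 0. Lengths are in mm, angles in rad, forces in N, time in s.
With the tool pointing down it reaches from about 400 to 925 mm from the base axis. Payload 12.5 kg.
Tool frame: the origin (TCP) lies between the finger pads, 19 mm behind the fingertips; this is the grasp point; z points along the fingers, y is the line along which they close (so a half turn about z gives the same grasp; the last joint's range is limited). The gripper opens to 95 mm and grips with 3 to 60 N. Pads are 20 mm wide; open, the fingers measure 119 mm over their backs; the gripper's body (75 mm by 180 mm) begins 59 mm behind the grasp point.
Start: joints at [1.236, 0.491, 1.559, -0, 1.092, -0.106], TCP at [141.736, 608.733, 233.461] pointing down, gripper open.
Joint ranges: [-3.1, 3.1], [-0.84, 2.19], [0.05, 2.79], [-1.13, 4.28], [0.06, 2.93], [-2.69, 2.69]. Speed limits (rad/s): [2.22, 2.22, 2.79, 3.14, 3.14, 3.14].

INTERFACE

Orientations are given as [roll, pitch, yaw] about the fixed x, y, z axes, in that order (R = Rz(yaw) Ry(pitch) Rx(roll)).
In Python, from cell import env gives the robot as it stands.
- The arm moves only by the tool carry_out, never from a script. Its argument "series" is a list of rows, each a list of 4 numbers: the shift along the world's x, y, z normalised to -1 to 1, where 1 is 5 cm, then the turn about the world's z normalised to -1 to 1, where 1 is 6 degrees. In form: [[x, y, z, turn], ...]. A call has exactly 5 rows; each row shifts and turns the commanded pose from where the row before left it; what a row does not reach is not made up. A row lasts 1/10 s, in which the tool goes at most 50 mm and 8.59 degrees, less where a joint would pass 70% of its speed; a pose out of reach is approached as far as the arm can. A call with a number of a shift or a turn outside -1 to 1 is refused whole. A call with a gripper value outside its range is refused whole. "fingers" is the closure, from -1 (fully open) to 1 (shut), set as the call begins (left out, the last holds). The fingers move at their own pace and stop on an object; the grip force is fixed at half the most. Time passes only in rows, so rows that do not move let the fingers close, or fill a call up. It gives the time, the measured TCP pose, the force, the opening and the grip force at its end, in the units of the state.
- env.state(): the state, without advancing time (a new reading comes with each control period).
- env.read_camera(name): name is "scene" or "top"; returns the picture (480x640x3 uint8, red, green, blue); there is no depth.
- env.calibration(name): a dict with "K" (3x3 intrinsics, pixels), "pose" (4x4, takes a point from camera to world coordinates). Camera axes: x right, y down, z forward; pixel columns grow to the right and rows downward; lengths in mm; the calibration is good to about 2 mm. A picture is of the moment at which its call begins. calibration takes no time and is no camera call.
- env.job_done(): hands the job in; it is judged then, once.
Trained networks look in the newest picture that a camera, given by its name, has taken for a name from the list of things; names that differ only in an ending like _2 or _b are one class to them, and where a whole thing is asked for, a point or a joint stands for the part that bears it (a point fixed in the world has none). Each returns a list of dicts, best first, with "conf" (0 to 1); they miss things now and then, are a little off and sometimes report something else, mostly with a low value. They report only what shows in the picture. A call takes as long as a camera call. They do not tell look-alikes from the thing itself.
- env.look_for(camera, label): "position" ([row, column] as shares, 0 to 1, of the picture: columns of its width, rows of its height, amid what is visible of it).
The state is a dict: "t": time; "joints": joint angles; "qvel": joint speeds; "tau": joint torques, N m; "eef_pos": TCP position; "tcp_rot": TCP orientation; "ft_force": force on the tool from outside, world axes, zero at the start; "moment": the same for the moment, N m; "opening": opening from 0.0 (shut) to 1.0 (fully open); "grip_force": force on a finger pad.
Only numpy, scipy, OpenCV 4.12 (cv2) and the standard library are available. Lean on these libraries where they do the work, as an engineer would, in place of code of your own. Each camera call takes 0.05 s, during which the arm holds its last target. There are 200 camera calls.

TASK

Press the red stop button fully in so that the extraction is off. Then free the yellow-capped bayonet filter from its housing: turn it anticlockwise (seen from above) past its spring catch until it meets its end stop, without wrenching it against the stop or yanking it while it is still locked, lift it straight out, and set it down gently, upright, in the blue tray. Leave the other things on the bench where they are.

Things in the scene. Friction and masses are not known exactly. Their poses are not given: they have to be found in the camera images.
- housing: Dark navy metal filter housing, 170 x 170 mm, 100 mm high, fixed to the bench. Origin: centre of its underside, z up. Its lid has a round well of 122 mm diameter on the origin's vertical, in which the filter sits. Hidden in the well, under the filter's cap, is a bayonet collar: two lips that hold the filter's lugs down, with two gaps to lift through, each gap ending in a hard stop.
- well (a point): Centre of the well's mouth, 100 mm up. The collar's angle varies, unseen: the hard stop comes after 0.5 to 1.5 rad of anticlockwise turn (from above). From about 0.4 rad before the stop a spring catch resists (0.2 to 0.4 N m), then yields: not the stop. The hard stop is stiff: 0.04 rad more adds over 1 N m; 0.8 N m is enough to feel it, over 70 N between filter and housing (about 2 N m) is damage.
- lips (a point): Point on the well's axis at the lips' underside, 78 mm above the bench. The filter lifts freely only with its lugs in the gaps, that is within about 0.2 rad before the hard stop (backing off 0.05 rad from it is good). Elsewhere the lugs catch under the lips after 3 mm of lift.
- filter: Filter cartridge, 0.3 to 0.65 kg, 124 mm tall, starts locked in the housing, its underside 18 mm above the bench. Origin: centre of its underside, z up its axis. Paper body 80 mm in diameter, 82 mm tall; two lugs along +x and -x, 43 to 57 mm above the underside, reaching 56 mm from the axis. A half turn leaves it the same. A lift of 100 mm clears the housing.
- cap (a point): Centre of the top of the filter's yellow disc cap: 138 mm diameter, 10 mm thick, its top 92 mm above the filter's underside; at the start it rests on the housing's lid. On it stands a black bar grip, 90 mm long along the filter's x axis, 22 mm thick along y, 32 mm tall. Axes as the filter's.
- grip (a point): Point on the filter's axis inside the bar grip, 116 mm above the filter's underside (8 mm below the bar's top); axes as the filter's. A good place for the TCP.
- stop (a joint): Travel of the stop button: 0 is out, 0.008 m is fully in (it grows as the button is pressed down). It moves with about 6 N of friction and stays where it is left.
- stop_top (a point): Centre of the top of the red mushroom button (48 mm diameter), which points straight up from a yellow box 90 x 90 mm, 55 mm high, fixed to the bench; the button's top starts 93 mm above the bench and ends 85 mm above it. The box stands on one side of the housing, left or right.
- tray: Blue open tray fixed to the bench, 190 x 190 mm outside, 35 mm high, walls and floor 6 mm, 29 mm deep inside. The filter must be set down softly in it (faster than 0.3 m/s near the floor counts as a drop). Origin: centre of its underside, z up. It stands on the other side of the housing from the stop button.
- offcut: Bystander: loose softwood offcut 180 x 70 x 40 mm, lying beyond the housing. Origin: centre of its underside.
- glue: Bystander: loose white glue bottle with orange cap, 64 mm diameter, 170 mm tall. Origin: centre of its underside.
- driver: Bystander: loose screwdriver with red handle, 200 mm long, lying beyond the tray or the stop box. Origin: centre of its underside.
Not all that is in view belongs to the job. What is shaped like the filter but orange is not meant. What is shaped like the part that bears stop but turquoise is not meant.

How it is judged (in metres and radians):
On the way, in this order (a step that is already met when the one before it is completed fails the run):
1. the stop button is pressed fully in (value of joint stop above 0.0065 m), for 0.2 s.
2. the filter is lifted clear of its housing (z of filter in the frame of housing above 0.085 m), for 0.1 s.
At the end, for the whole second after the job is handed in: The stop button is still in (at least 6.5 of its 8 mm); the filter stands upright (within 5 degrees) on the floor of the blue tray, its axis within 50 mm of the tray's middle along either side, released and at rest (value of joint stop above 0.0065 m and x of filter in the frame of tray between -0.05 and 0.05 m and y of filter in the frame of tray between -0.05 and 0.05 m and z of filter in the frame of tray below 0.012 m and angle between filter's own z axis and vertical below 0.09 rad and linear speed of filter below 0.02 m/s); the robot touches nothing.
It fails at once if the filter is wrenched against its stop or yanked while locked (over 70 N between filter and housing) (contact force between filter and housing above 70 N).
It fails at once if the filter is dropped or slammed into the tray (faster than 0.3 m/s within the last 24 mm above its floor) (x of filter in the frame of tray between -0.05 and 0.05 m and y of filter in the frame of tray between -0.05 and 0.05 m and z of filter in the frame of tray below 0.03 m and linear speed of filter above 0.3 m/s).
It fails at once if a bystander is moved more than 30 mm (distance of any of offcut, glue, driver from where it was at the start of the episode above 0.03 m).
It also fails if it takes over 72 s, if anything falls off the work surface, if the arm or the gripper's body presses on something with over 40 N, if the wrist force passes 120 N, or if a joint passes its speed limit or range.

## Working session

There is one attempt and no reset: what is moved stays moved. The work goes in short steps, Python scripts to look and compute and a tool call to move; the robot and the scene stay as the last step left them, time stands still between calls to the robot, and variables do not carry over. Pictures are saved under pics/ and viewed, at most 10 in all, crops included, and the job is handed in when it is done.

Besides the shell and the picture viewer there is one more tool, called after "Call:" by a JSON object that holds its "api" and its "payload", one argument or row to a line. carry_out: Moves the arm, as the interface text tells. Its arguments: {"type":"object","properties":{"series":{"type":"array","items":{"type":"array","items":{"type":"number","minimum":-1,"maximum":1}}},"fingers":{"type":"number"}},"required":["series"]}

```bash
mkdir -p pics; cat > h.py <<'E'
import numpy as np,cv2
from cell import env
def pic(c,n):
    im=env.read_camera(c); cv2.imwrite(f'pics/{n}.png',im[:,:,::-1]); return im
def px2w(c,u,v,z):
    k=env.calibration(c);K=np.array(k['K']);T=np.array(k['pose'])
    d=T[:3,:3]@np.linalg.solve(K,[u,v,1.]);o=T[:3,3]
    return o+d*(z-o[2])/d[2]
def w2px(c,p):
    k=env.calibration(c);K=np.array(k['K']);T=np.array(k['pose'])
    q=K@(T[:3,:3].T@(np.array(p)-T[:3,3]));return q[:2]/q[2]
E
python3 - <<'E'
from h import *
a=pic('top','t0');b=pic('scene','s0')
for c in('top','scene'):
  print(c,np.round(env.calibration(c)['pose'],2).tolist())
  for l in('filter','stop','tray','housing','glue','driver','offcut'):
    print(l,[(round(d['position'][1]*640),round(d['position'][0]*480),round(d['conf'],2)) for d in env.look_for(c,l)])
print(env.state())
E
```

```text
top [[-0.02, -1.0, 0.07, 481.15], [-1.0, 0.02, -0.01, 72.61], [0.01, -0.07, -1.0, 1562.56], [0.0, 0.0, 0.0, 1.0]]
filter [(343, 312, 0.66), (349, 231, 0.64), (260, 225, 0.6), (263, 170, 0.36)]
stop [(149, 272, 0.8), (218, 287, 0.63)]
tray [(467, 261, 0.6), (347, 229, 0.43)]
housing [(324, 245, 0.64)]
glue [(351, 232, 0.25)]
driver [(424, 153, 0.62), (344, 229, 0.19)]
offcut [(334, 151, 0.6)]
scene [[0.0, 0.74, -0.68, 1262.63], [1.0, 0.01, 0.01, 73.67], [0.01, -0.68, -0.74, 822.2], [0.0, 0.0, 0.0, 1.0]]
filter [(386, 255, 0.7), (296, 188, 0.64), (284, 239, 0.63)]
stop [(486, 219, 0.59), (418, 209, 0.49)]
tray [(163, 243, 0.85)]
housing [(291, 275, 0.76), (381, 312, 0.18)]
glue [(383, 314, 0.58)]
driver [(178, 348, 0.9)]
offcut [(298, 344, 0.91), (285, 243, 0.47)]
{'t': 0.8, 'joints': array([ 1.23642730e+00,  4.90872014e-01,  1.55889703e+00, -1.52187062e-05,
        1.09170085e+00, -1.05569298e-01]), 'qvel': array([-0.00089948,  0.00061383, -0.00097218, -0.00223361,  0.0003544 ,
        0.00072966]), 'tau': array([ 9.81039993e-04, -6.12413764e+01, -2.58437258e+01,  6.93549262e-02,
        4.43825405e-02, -4.03877380e-05]), 'eef_pos': array([141.72308554, 608.7355493 , 233.47936235]), 'tcp_rot': array([3.14147200e+00, 2.63668819e-05, 2.91279994e+00]), 'ft_force': array([0.68662365, 0.00941955, 0.73999541]), 'moment': array([-0.00304942,  0.02009823, -0.00415218]), 'grip_force': 0.0, 'opening': 1.0015951817873188}
```

View pics/t0.png

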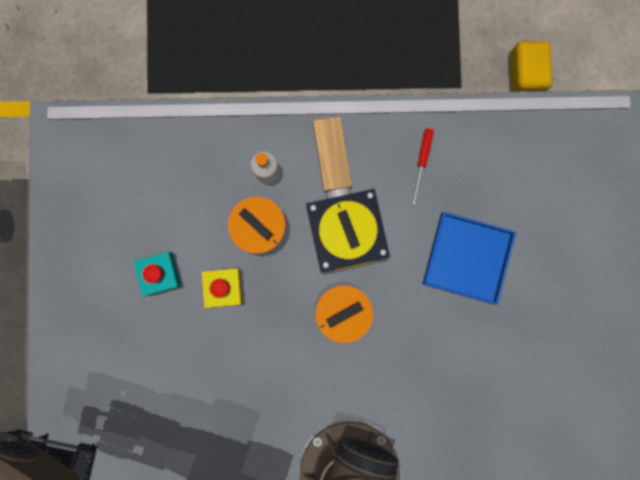

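View pics/s0.png

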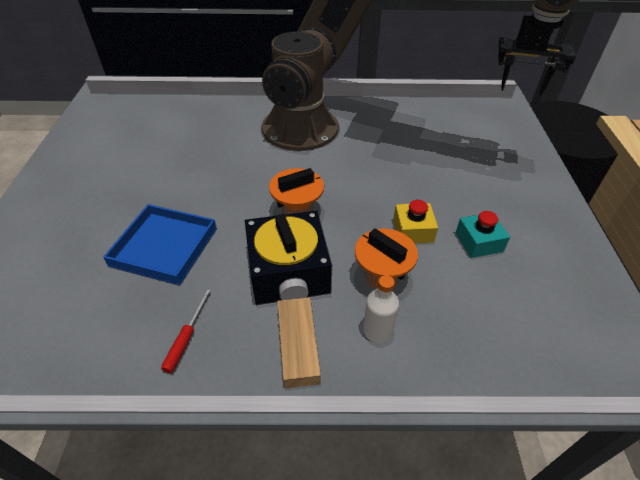

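The top view shows three filter-shaped things. The yellow one sits in the navy housing at (349,230), with orange look-alikes at (257,225) and (344,314). There are two stop buttons: the yellow box at (220,288) and a turquoise look-alike at (152,273). The tray is at (469,258). By the description I choose (349,230) and (220,288). The scene view agrees, with the filter at (286,240) and the button at (418,208).

```bash
cat > m.py <<'E'
from h import *
def blob(m,near):
    n,l,s,c=cv2.connectedComponentsWithStats(m.astype(np.uint8))
    i=min((i for i in range(1,n) if s[i,4]>25),key=lambda i:np.hypot(*(c[i]-near)))
    return l==i
def cen(m):
    p=cv2.findNonZero(cv2.convexHull(cv2.findNonZero(m.astype(np.uint8))) is not None and m.astype(np.uint8))
    return p[:,0].astype(float)
E
python3 - <<'E'
from m import *
near={'top':dict(cap=(349,230),red=(220,288),tray=(469,258)),'scene':dict(cap=(286,240),red=(418,208),tray=(163,243))}
for c in('top','scene'):
    im=cv2.imread(f'pics/{"t" if c=="top" else "s"}0.png');H=cv2.cvtColor(im,cv2.COLOR_BGR2HSV);h,s,v=[H[...,i].astype(int) for i in range(3)]
    Y=blob((abs(h-28)<5)&(s>150)&(v>90),near[c]['cap'])
    hull=cv2.convexHull(cv2.findNonZero(Y.astype(np.uint8)))
    # project hull to cap-top plane z=110 and fit a circle
    P=np.array([px2w(c,*q,110)[:2] for q in hull[:,0]]);(e)=cv2.fitEllipse(P.astype(np.float32)); print(c,'cap',e)
    f=np.zeros(h.shape,np.uint8);cv2.fillConvexPoly(f,hull,1)
    f=cv2.erode(f,np.ones((5,5)))
    B=blob((f>0)&(v<70),near[c]['cap']); Q=np.array([px2w(c,*q,142)[:2] for q in cv2.findNonZero(B.astype(np.uint8))[:,0]])
    r=cv2.minAreaRect(Q.astype(np.float32));w,V=np.linalg.eigh(np.cov(Q.T));print(' bar',r,Q.mean(0),'axis deg',np.degrees(np.arctan2(V[1,1],V[0,1])))
    R=blob(((h<6)|(h>174))&(s>150)&(v>90),near[c]['red']);ys,xs=np.nonzero(R);print(' red',xs.mean(),ys.mean(),px2w(c,xs.mean(),ys.mean(),90))
    T=blob((abs(h-110)<12)&(s>150)&(v>60),near[c]['tray']);r=cv2.minAreaRect(np.array([px2w(c,*q,35)[:2] for q in cv2.findNonZero(T.astype(np.uint8))[:,0]]).astype(np.float32));print(' tray',r)
im=cv2.imread('pics/t0.png')[170:350,120:400];cv2.imwrite('pics/c0.png',cv2.resize(im,None,fx=2.8,fy=2.8,interpolation=2))
E
```

```text
top cap ((594.8643188476562, -3.599928379058838), (138.73583984375, 139.1979217529297), 40.310359954833984)
 bar ((593.5322265625, -3.0901336669921875), (83.7861328125, 17.095504760742188), 19.71617889404297) [593.39022749  -2.95191603] axis deg -160.3521340395139
 red 219.17194570135746 287.6877828054299 [464.16009422 305.7171063   90.        ]Traceback (most recent call last):
  File "<stdin>", line 14, in <module>
  File "h.py", line 6, in px2w
    k=env.calibration(c);K=np.array(k['K']);T=np.array(k['pose'])
ValueError: time passes only in moves, steps and waits
```

```bash
cat >> h.py <<'E'
import functools
_C={}
def cal(c):
    if c not in _C: k=env.calibration(c);_C[c]=(np.array(k['K']),np.array(k['pose']))
    return _C[c]
def px2w(c,u,v,z):
    K,T=cal(c);d=T[:3,:3]@np.linalg.solve(K,[u,v,1.]);o=T[:3,3];return o+d*(z-o[2])/d[2]
def w2px(c,p):
    K,T=cal(c);q=K@(T[:3,:3].T@(np.array(p)-T[:3,3]));return q[:2]/q[2]
E
python3 - <<'E'
from m import *
near={'top':dict(cap=(349,230),red=(220,288),tray=(469,258)),'scene':dict(cap=(286,240),red=(418,208),tray=(163,243))}
for c in('top','scene'):
    im=cv2.imread(f'pics/{"t" if c=="top" else "s"}0.png');H=cv2.cvtColor(im,cv2.COLOR_BGR2HSV);h,s,v=[H[...,i].astype(int) for i in range(3)]
    Y=blob((abs(h-28)<5)&(s>150)&(v>90),near[c]['cap'])
    hull=cv2.convexHull(cv2.findNonZero(Y.astype(np.uint8)))
    P=np.array([px2w(c,*q,110)[:2] for q in hull[:,0]]);print(c,'cap',cv2.fitEllipse(P.astype(np.float32)))
    f=np.zeros(h.shape,np.uint8);cv2.fillConvexPoly(f,hull,1);f=cv2.erode(f,np.ones((5,5)))
    B=blob((f>0)&(v<70),near[c]['cap']); Q=np.array([px2w(c,*q,142)[:2] for q in cv2.findNonZero(B.astype(np.uint8))[:,0]])
    print(' bar',cv2.minAreaRect(Q.astype(np.float32)))
    R=blob(((h<6)|(h>174))&(s>150)&(v>90),near[c]['red']);ys,xs=np.nonzero(R);print(' red',px2w(c,xs.mean(),ys.mean(),90))
    T=blob((abs(h-110)<12)&(s>150)&(v>60),near[c]['tray']);print(' tray',cv2.minAreaRect(np.array([px2w(c,*q,35)[:2] for q in cv2.findNonZero(T.astype(np.uint8))[:,0]]).astype(np.float32)))
im=cv2.imread('pics/t0.png')[170:350,120:400];cv2.imwrite('pics/c0.png',cv2.resize(im,None,fx=2.8,fy=2.8,interpolation=2))
E
```

```text
top cap ((594.8643188476562, -3.599928379058838), (138.73583984375, 139.1979217529297), 40.310359954833984)
 bar ((593.5322265625, -3.0901336669921875), (83.7861328125, 17.095504760742188), 19.71617889404297)
 red [464.16009422 305.7171063   90.        ]
 tray ((523.248046875, -308.6997985839844), (190.51806640625, 187.37661743164062), 73.0264663696289)
scene cap ((664.4710693359375, -6.231325149536133), (9.51031494140625, 33.98450469970703), 177.15255737304688)Traceback (most recent call last):
  File "<stdin>", line 9, in <module>
  File "m.py", line 4, in blob
    i=min((i for i in range(1,n) if s[i,4]>25),key=lambda i:np.hypot(*(c[i]-near)))
ValueError: min() iterable argument is empty
```

```bash
python3 - <<'E'
from m import *
im=cv2.imread('pics/t0.png')[170:350,120:400];im=cv2.resize(im,None,fx=2.8,fy=2.8,interpolation=2)
s=cv2.imread('pics/s0.png')
for p in([594.5,-3.3,110],[594.5,-3.3,142],[464.2,305.7,92],[523.2,-308.7,35]):
    u=w2px('top',p);cv2.circle(im,tuple(int(x) for x in (u-[120,170])*2.8),4,(255,0,255),1)
    u=w2px('scene',p);cv2.circle(s,tuple(int(x) for x in u),2,(255,0,255),-1)
s=cv2.resize(s[170:310,90:530],(784,250))
cv2.imwrite('pics/c0.png',np.vstack([im[:340],s]))if 0 else cv2.imwrite('pics/c0.png',np.vstack([np.pad(im[:345],((0,0),(0,0),(0,0))),s]))
E
```

```text
(no output)
```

View pics/c0.png

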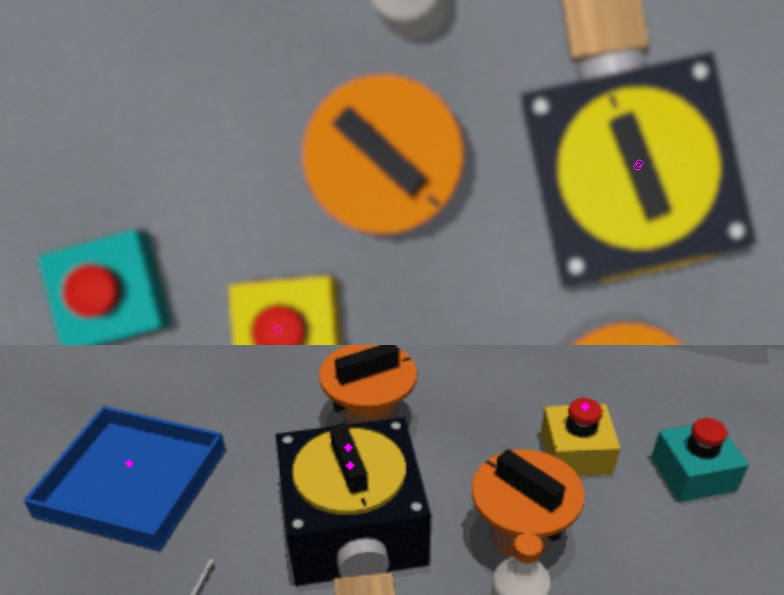

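Call:
{"api": "carry_out", "payload": {
  "series": [
    [0.64, -0.6, 0, -1],
    [0.64, -0.6, 0, -1],
    [0.64, -0.6, 0, -1],
    [0.64, -0.6, 0, -1],
    [0.64, -0.6, 0, -1]
  ],
  "fingers": 1
}}

```text
t: 1.3
eef_pos: [302.7, 457.4, 233.6]
tcp_rot: [3.141, 0.0, 2.385]
ft_force: [0.8, 1.3, 0.7]
opening: 0.637
grip_force: 0.0
```

Call:
{"api": "carry_out", "payload": {
  "series": [
    [0.64, -0.6, 0, -1],
    [0.64, -0.6, 0, -1],
    [0.64, -0.6, 0, -1],
    [0.64, -0.6, 0, -1],
    [0.64, -0.6, 0, -1]
  ]
}}

```text
t: 1.8
eef_pos: [462.9, 307.3, 233.7]
tcp_rot: [3.141, -0.0, 1.861]
ft_force: [-0.5, 0.8, -0.5]
opening: 0.212
grip_force: 0.0
```

Call:
{"api": "carry_out", "payload": {
  "series": [
    [0, 0, -0.5, -1],
    [0, 0, -0.5, -1],
    [0, 0, -0.5, -1],
    [0, 0, 0, 0],
    [0, 0, 0, 0]
  ]
}}

```text
t: 2.3
eef_pos: [461.9, 308.9, 158.9]
tcp_rot: [-3.142, 0.0, 1.555]
ft_force: [-0.1, 0.0, -0.1]
opening: 0.004
grip_force: 0.0
```

The crop confirms the yellow-capped filter in the navy housing and the button on the yellow box. The projected points sit on both in each view. Next I press the button.

Call:
{"api": "carry_out", "payload": {
  "series": [
    [0.02, -0.03, -0.3, -1],
    [0.02, -0.03, -0.3, -1],
    [0, 0, -0.2, 0],
    [0, 0, -0.06, 0],
    [0, 0, -0.06, 0]
  ]
}}

```text
t: 2.8
eef_pos: [464.0, 306.0, 113.1]
tcp_rot: [3.141, -0.001, 1.345]
ft_force: [0.1, 1.2, -0.1]
opening: 0.009
grip_force: 0.0
```

Call:
{"api": "carry_out", "payload": {
  "series": [
    [0, 0, -0.06, 0],
    [0, 0, -0.06, 0],
    [0, 0, -0.04, 0],
    [0, 0, 0, 0],
    [0, 0, 0, 0]
  ]
}}

```text
t: 3.3
eef_pos: [464.1, 306.0, 105.0]
tcp_rot: [3.141, -0.001, 1.343]
ft_force: [0.5, 0.2, 3.5]
opening: 0.003
grip_force: 1.8
```

Call:
{"api": "carry_out", "payload": {
  "series": [
    [0, 0, -0.02, 0],
    [0, 0, -0.02, 0],
    [0, 0, -0.02, 0],
    [0, 0, 0, 0],
    [0, 0, 0, 0]
  ]
}}

```text
t: 3.8
eef_pos: [464.2, 306.0, 103.2]
tcp_rot: [3.14, -0.001, 1.342]
ft_force: [-3.7, -1.3, 19.9]
opening: 0.004
grip_force: 9.6
```

Call:
{"api": "carry_out", "payload": {
  "series": [
    [0, 0, 0.3, 0],
    [0, 0, 0.6, 0],
    [0, 0, 0.6, 0],
    [0, 0, 0.5, -0.5],
    [0, 0, 0.3, -1]
  ],
  "fingers": 1
}}

```text
t: 4.3
eef_pos: [463.9, 305.9, 218.4]
tcp_rot: [3.14, -0.001, 1.183]
ft_force: [-0.2, -0.3, -0.4]
opening: 0.005
grip_force: 0.0
```

Call:
{"api": "carry_out", "payload": {
  "series": [
    [0.26, -0.62, 0, -1],
    [0.26, -0.62, 0, -1],
    [0.26, -0.62, 0, -1],
    [0.26, -0.62, 0, -1],
    [0.26, -0.62, 0, -1]
  ],
  "fingers": -1
}}

```text
t: 4.8
eef_pos: [529.0, 149.4, 216.4]
tcp_rot: [3.142, 0.0, 0.658]
ft_force: [0.5, 0.2, -0.3]
opening: 0.371
grip_force: 0.0
```

Call:
{"api": "carry_out", "payload": {
  "series": [
    [0.26, -0.62, 0, -1],
    [0.26, -0.62, 0, -1],
    [0.26, -0.62, 0, -1],
    [0.26, -0.62, 0, 0],
    [0.26, -0.6, 0, 0]
  ]
}}

```text
t: 5.3
eef_pos: [594.0, -4.7, 216.3]
tcp_rot: [-3.142, 0.0, 0.347]
ft_force: [0.4, 0.8, 0.4]
opening: 0.789
grip_force: 0.0
```

Call:
{"api": "carry_out", "payload": {
  "series": [
    [0, 0, 0, 0],
    [0, 0, 0, 0],
    [0, 0, 0, 0],
    [0, 0, 0, 0],
    [0, 0, 0, 0]
  ]
}}

```text
t: 5.8
eef_pos: [593.5, -2.4, 216.6]
tcp_rot: [3.141, -0.0, 0.348]
ft_force: [0.2, 0.8, 0.6]
opening: 0.996
grip_force: 0.0
```

```bash
python3 - <<'E'
from m import *
im=pic('scene','s1');cv2.imwrite('pics/s1c.png',cv2.resize(im[100:340,150:470,::-1],(800,600)))
s=env.state();print(s['eef_pos'],s['tcp_rot'],s['joints'],s['ft_force'],s['moment'])
E
```

```text
[593.58218515  -2.58017124 216.60246272] [ 3.14146494e+00 -1.01463610e-04  3.48188198e-01] [-1.15566361e-01  4.63425627e-01  1.65850399e+00 -8.08093655e-05
  1.01951516e+00  1.10708410e+00] [-0.04881961  0.12141252 -0.54479087] [-0.08560012  0.11490758 -0.00855609]
```

View pics/s1c.png

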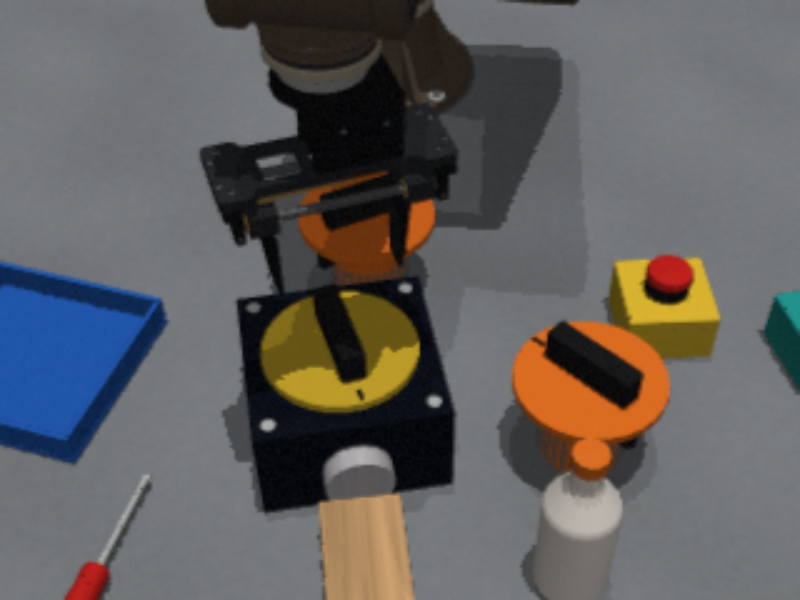

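The gripper stands over the yellow filter, with its fingers straddling the bar (crop about (340,340)). The red button (670,272) is down close to its box. I descend and grip.

Call:
{"api": "carry_out", "payload": {
  "series": [
    [0.01, -0.01, -0.5, 0],
    [0, 0, -0.5, 0],
    [0, 0, -0.35, 0],
    [0, 0, -0.2, 0],
    [0, 0, -0.1, 0]
  ]
}}

```text
t: 6.35
eef_pos: [594.1, -3.5, 133.3]
tcp_rot: [-3.141, 0.001, 0.348]
ft_force: [0.1, -0.7, -0.2]
opening: 0.997
grip_force: 0.0
```

Call:
{"api": "carry_out", "payload": {
  "series": [
    [0, 0, 0, 0],
    [0, 0, 0, 0],
    [0, 0, 0, 0],
    [0, 0, 0, 0],
    [0, 0, 0, 0]
  ],
  "fingers": 1
}}

```text
t: 6.85
eef_pos: [594.3, -3.8, 134.3]
tcp_rot: [3.141, -0.001, 0.347]
ft_force: [0.0, -0.2, 0.1]
opening: 0.637
grip_force: 0.0
```

Call:
{"api": "carry_out", "payload": {
  "series": [
    [0, 0, 0, 0],
    [0, 0, 0, 0],
    [0, 0, 0, 0],
    [0, 0, 0, 0],
    [0, 0, 0, 0]
  ]
}}

```text
t: 7.35
eef_pos: [594.4, -3.9, 134.0]
tcp_rot: [3.141, -0.0, 0.347]
ft_force: [-0.4, -1.2, -0.6]
opening: 0.228
grip_force: 30.0
```

Call:
{"api": "carry_out", "payload": {
  "series": [
    [0, 0, 0, 0],
    [0, 0, 0, 0],
    [0, 0, 0, 0],
    [0, 0, 0, 0],
    [0, 0, 0, 0]
  ]
}}

```text
t: 7.85
eef_pos: [594.3, -3.9, 133.9]
tcp_rot: [3.141, -0.0, 0.347]
ft_force: [2.1, -3.7, -1.0]
opening: 0.231
grip_force: 30.0
```

```bash
cat > st.py <<'E'
from cell import env
import numpy as np
s=env.state();print(*[(k,np.round(s[k],3).tolist()) for k in('t','eef_pos','tcp_rot','ft_force','moment','opening','grip_force')])
E
python3 st.py
```

```text
('t', 7.85) ('eef_pos', [594.304, -3.851, 133.943]) ('tcp_rot', [3.141, -0.0, 0.347]) ('ft_force', [2.126, -3.658, -1.026]) ('moment', [-0.51, -0.129, 0.05]) ('opening', 0.231) ('grip_force', 30.0)
```

Call:
{"api": "carry_out", "payload": {
  "series": [
    [0, 0, 0, 0.5],
    [0, 0, 0, 0.5],
    [0, 0, 0, 0.5],
    [0, 0, 0, 0.5],
    [0, 0, 0, 0]
  ]
}}

```text
t: 8.35
eef_pos: [594.2, -3.6, 134.0]
tcp_rot: [-3.141, 0.0, 0.557]
ft_force: [-0.0, -1.0, 0.7]
opening: 0.23
grip_force: 30.0
```

```bash
python3 st.py
```

```text
('t', 8.35) ('eef_pos', [594.159, -3.605, 133.966]) ('tcp_rot', [-3.141, 0.0, 0.557]) ('ft_force', [-0.041, -0.957, 0.653]) ('moment', [-0.256, 0.11, 0.17]) ('opening', 0.23) ('grip_force', 30.006)
```

Call:
{"api": "carry_out", "payload": {
  "series": [
    [0, 0, 0, 0.5],
    [0, 0, 0, 0.5],
    [0, 0, 0, 0.5],
    [0, 0, 0, 0.5],
    [0, 0, 0, 0]
  ]
}}

```text
t: 8.85
eef_pos: [594.0, -3.6, 134.0]
tcp_rot: [-3.141, 0.0, 0.765]
ft_force: [-1.7, 0.2, 0.9]
opening: 0.228
grip_force: 30.0
```

```bash
python3 st.py
```

```text
('t', 8.85) ('eef_pos', [594.035, -3.587, 133.972]) ('tcp_rot', [-3.141, 0.0, 0.765]) ('ft_force', [-1.676, 0.248, 0.896]) ('moment', [-0.12, 0.165, 0.162]) ('opening', 0.228) ('grip_force', 30.004)
```

Call:
{"api": "carry_out", "payload": {
  "series": [
    [0, 0, 0, 0.25],
    [0, 0, 0, 0.25],
    [0, 0, 0, 0],
    [0, 0, 0, 0],
    [0, 0, 0, 0]
  ]
}}

```text
t: 9.35
eef_pos: [594.2, -3.6, 134.0]
tcp_rot: [-3.142, 0.0, 0.818]
ft_force: [-0.4, 1.9, 0.9]
opening: 0.231
grip_force: 30.0
```

```bash
python3 st.py
```

```text
('t', 9.35) ('eef_pos', [594.163, -3.636, 133.962]) ('tcp_rot', [-3.142, 0.0, 0.818]) ('ft_force', [-0.424, 1.935, 0.862]) ('moment', [0.143, 0.221, 0.028]) ('opening', 0.231) ('grip_force', 30.0)
```

Call:
{"api": "carry_out", "payload": {
  "series": [
    [0, 0, 0, 0.25],
    [0, 0, 0, 0.25],
    [0, 0, 0, 0],
    [0, 0, 0, 0],
    [0, 0, 0, 0]
  ]
}}

```text
t: 9.85
eef_pos: [594.3, -3.8, 133.9]
tcp_rot: [3.141, 0.0, 0.871]
ft_force: [-0.4, 1.3, -0.4]
opening: 0.23
grip_force: 30.0
```

```bash
python3 st.py
```

```text
('t', 9.85) ('eef_pos', [594.28, -3.797, 133.942]) ('tcp_rot', [3.141, 0.0, 0.871]) ('ft_force', [-0.446, 1.286, -0.369]) ('moment', [-0.059, 0.009, 0.12]) ('opening', 0.23) ('grip_force', 30.004)
```

Call:
{"api": "carry_out", "payload": {
  "series": [
    [0, 0, 0, 0.25],
    [0, 0, 0, 0.25],
    [0, 0, 0, 0],
    [0, 0, 0, 0],
    [0, 0, 0, 0]
  ]
}}

```text
t: 10.35
eef_pos: [594.2, -3.8, 133.9]
tcp_rot: [3.141, 0.0, 0.923]
ft_force: [0.3, -0.2, -0.1]
opening: 0.232
grip_force: 30.0
```

```bash
python3 st.py
```

```text
('t', 10.35) ('eef_pos', [594.242, -3.775, 133.947]) ('tcp_rot', [3.141, 0.0, 0.923]) ('ft_force', [0.336, -0.179, -0.063]) ('moment', [-0.028, 0.009, 0.156]) ('opening', 0.232) ('grip_force', 30.008)
```

Call:
{"api": "carry_out", "payload": {
  "series": [
    [0, 0, 0, 0.25],
    [0, 0, 0, 0.3],
    [0, 0, 0, 0],
    [0, 0, 0, 0],
    [0, 0, 0, 0]
  ]
}}

```text
t: 10.85
eef_pos: [595.1, -4.1, 134.0]
tcp_rot: [3.14, -0.001, 0.981]
ft_force: [4.6, -2.0, -2.7]
opening: 0.228
grip_force: 30.0
```

```bash
python3 st.py
```

```text
('t', 10.85) ('eef_pos', [595.088, -4.111, 134.039]) ('tcp_rot', [3.14, -0.001, 0.981]) ('ft_force', [4.599, -1.996, -2.711]) ('moment', [-0.422, -0.753, -0.181]) ('opening', 0.228) ('grip_force', 30.004)
```

Call:
{"api": "carry_out", "payload": {
  "series": [
    [0, 0, 0, 0.15],
    [0, 0, 0, 0.15],
    [0, 0, 0, 0],
    [0, 0, 0, 0],
    [0, 0, 0, 0]
  ]
}}

```text
t: 11.35
eef_pos: [595.6, -4.2, 134.2]
tcp_rot: [3.139, -0.001, 1.011]
ft_force: [7.4, -2.0, -3.3]
opening: 0.232
grip_force: 30.2
```

```bash
python3 st.py
```

```text
('t', 11.35) ('eef_pos', [595.574, -4.218, 134.189]) ('tcp_rot', [3.139, -0.001, 1.011]) ('ft_force', [7.4, -2.004, -3.275]) ('moment', [-0.653, -1.13, -0.663]) ('opening', 0.232) ('grip_force', 30.201)
```

Call:
{"api": "carry_out", "payload": {
  "series": [
    [0, 0, 0, 0.1],
    [0, 0, 0, 0.1],
    [0, 0, 0, 0],
    [0, 0, 0, 0],
    [0, 0, 0, 0]
  ]
}}

```text
t: 11.85
eef_pos: [595.5, -4.3, 134.2]
tcp_rot: [3.139, -0.001, 1.032]
ft_force: [6.2, -3.4, -2.6]
opening: 0.232
grip_force: 30.6
```

```bash
python3 st.py
```

```text
('t', 11.85) ('eef_pos', [595.548, -4.313, 134.221]) ('tcp_rot', [3.139, -0.001, 1.032]) ('ft_force', [6.173, -3.442, -2.564]) ('moment', [-0.696, -0.985, -0.887]) ('opening', 0.232) ('grip_force', 30.614)
```

Resistance of 0.9 N m and still rising is above the catch's 0.4, so this is the hard stop. I back off and test a small lift.

Call:
{"api": "carry_out", "payload": {
  "series": [
    [0, 0, 0, -0.3],
    [0, 0, 0, -0.3],
    [0, 0, 0, -0.3],
    [0, 0, 0, 0],
    [0, 0, 0, 0]
  ]
}}

```text
t: 12.35
eef_pos: [594.3, -4.0, 133.9]
tcp_rot: [3.141, 0.0, 0.94]
ft_force: [1.1, -1.7, -1.3]
opening: 0.232
grip_force: 29.9
```

```bash
python3 st.py
```

```text
('t', 12.35) ('eef_pos', [594.285, -3.952, 133.934]) ('tcp_rot', [3.141, 0.0, 0.94]) ('ft_force', [1.115, -1.683, -1.323]) ('moment', [-0.574, 0.006, 0.049]) ('opening', 0.232) ('grip_force', 29.945)
```

Call:
{"api": "carry_out", "payload": {
  "series": [
    [0, 0, 0.05, 0],
    [0, 0, 0.04, 0],
    [0, 0, 0, 0],
    [0, 0, 0, 0],
    [0, 0, 0, 0]
  ]
}}

```text
t: 12.85
eef_pos: [594.1, -3.6, 138.4]
tcp_rot: [-3.141, 0.0, 0.939]
ft_force: [0.3, 1.0, -4.4]
opening: 0.227
grip_force: 29.9
```

```bash
python3 st.py
```

```text
('t', 12.85) ('eef_pos', [594.054, -3.642, 138.404]) ('tcp_rot', [-3.141, 0.0, 0.939]) ('ft_force', [0.268, 0.995, -4.421]) ('moment', [0.133, 0.087, 0.032]) ('opening', 0.227) ('grip_force', 29.943)
```

Call:
{"api": "carry_out", "payload": {
  "series": [
    [0, 0, 0.1, 0],
    [0, 0, 0.1, 0],
    [0, 0, 0.1, 0],
    [0, 0, 0.1, 0],
    [0, 0, 0.1, 0]
  ]
}}

```text
t: 13.35
eef_pos: [594.2, -3.8, 164.1]
tcp_rot: [3.141, -0.0, 0.939]
ft_force: [-0.9, -0.2, -5.0]
opening: 0.23
grip_force: 29.9
```

```bash
python3 st.py
```

```text
('t', 13.35) ('eef_pos', [594.214, -3.84, 164.056]) ('tcp_rot', [3.141, -0.0, 0.939]) ('ft_force', [-0.944, -0.168, -5.017]) ('moment', [-0.107, 0.058, 0.022]) ('opening', 0.23) ('grip_force', 29.941)
```

Call:
{"api": "carry_out", "payload": {
  "series": [
    [0, 0, 0.3, 0],
    [0, 0, 0.4, 0],
    [0, 0, 0.4, 0],
    [0, 0, 0.4, 0],
    [0, 0, 0.3, 0]
  ]
}}

```text
t: 13.85
eef_pos: [594.3, -3.8, 255.1]
tcp_rot: [3.141, -0.0, 0.939]
ft_force: [0.2, -0.3, -6.6]
opening: 0.228
grip_force: 29.9
```

Call:
{"api": "carry_out", "payload": {
  "series": [
    [-0.03, -0.1, 0, 0],
    [-0.05, -0.2, 0, 0],
    [-0.07, -0.3, 0, 0],
    [-0.07, -0.3, 0, 0],
    [-0.07, -0.3, 0, 0]
  ]
}}

```text
t: 14.35
eef_pos: [579.1, -65.5, 252.9]
tcp_rot: [-3.141, 0.001, 0.938]
ft_force: [-0.2, 0.4, -4.6]
opening: 0.23
grip_force: 29.9
```

Call:
{"api": "carry_out", "payload": {
  "series": [
    [-0.07, -0.3, 0, 0],
    [-0.07, -0.3, 0, 0],
    [-0.07, -0.3, 0, 0],
    [-0.07, -0.3, 0, 0],
    [-0.07, -0.3, 0, 0]
  ]
}}

```text
t: 14.85
eef_pos: [561.9, -140.1, 253.5]
tcp_rot: [3.141, -0.0, 0.939]
ft_force: [0.2, -0.5, -5.8]
opening: 0.23
grip_force: 29.9
```

Call:
{"api": "carry_out", "payload": {
  "series": [
    [-0.07, -0.3, 0, 0],
    [-0.07, -0.3, 0, 0],
    [-0.07, -0.3, 0, 0],
    [-0.07, -0.3, 0, 0],
    [-0.07, -0.3, 0, 0]
  ]
}}

```text
t: 15.35
eef_pos: [544.4, -215.0, 253.4]
tcp_rot: [3.142, 0.0, 0.939]
ft_force: [-0.8, 0.9, -5.5]
opening: 0.23
grip_force: 29.9
```

Call:
{"api": "carry_out", "payload": {
  "series": [
    [-0.07, -0.3, 0, 0],
    [-0.07, -0.3, 0, 0],
    [-0.07, -0.3, 0, 0],
    [-0.07, -0.3, 0, 0],
    [-0.07, -0.3, 0, 0]
  ]
}}

```text
t: 15.85
eef_pos: [526.9, -290.0, 253.4]
tcp_rot: [3.142, -0.0, 0.939]
ft_force: [0.7, -0.5, -5.5]
opening: 0.23
grip_force: 29.9
```

Call:
{"api": "carry_out", "payload": {
  "series": [
    [-0.07, -0.2, 0, 0],
    [-0.02, -0.1, 0, 0],
    [0, 0, 0, 0],
    [0, 0, 0, 0],
    [0, 0, 0, 0]
  ]
}}

```text
t: 16.35
eef_pos: [522.9, -303.2, 253.5]
tcp_rot: [3.142, -0.0, 0.939]
ft_force: [0.2, -0.6, -5.5]
opening: 0.228
grip_force: 29.9
```

```bash
python3 - <<'E'
from m import *
a=pic('scene','s2');b=pic('top','t2');cv2.imwrite('pics/s2c.png',np.hstack([cv2.resize(a[60:360,60:360,::-1],(400,400)),cv2.resize(b[150:350,350:550,::-1],(400,400))]))
E
python3 st.py
```

```text
('t', 16.45) ('eef_pos', [522.903, -303.301, 253.531]) ('tcp_rot', [3.141, -0.0, 0.939]) ('ft_force', [0.131, 1.001, -5.984]) ('moment', [-0.107, 0.111, 0.003]) ('opening', 0.23) ('grip_force', 29.941)
```

View pics/s2c.png

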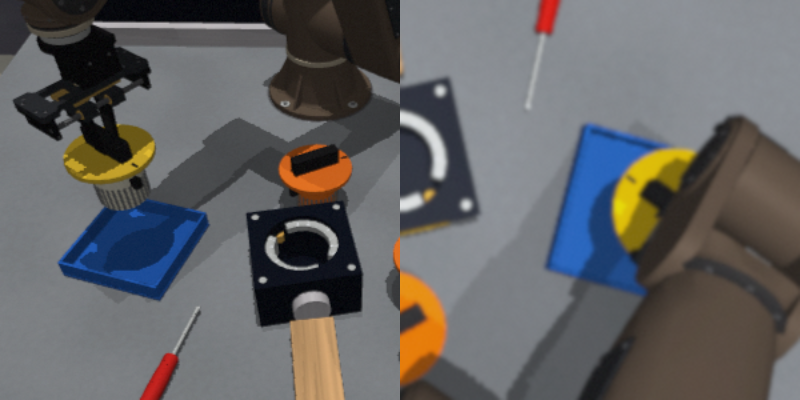

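The left crop shows the filter hanging upright over the tray at about (110,160), out of the empty housing. I lower it gently.

Call:
{"api": "carry_out", "payload": {
  "series": [
    [0, -0.1, -0.2, 0],
    [0, 0, -0.4, 0],
    [0, 0, -0.4, 0],
    [0, 0, -0.4, 0],
    [0, 0, -0.4, 0]
  ]
}}

```text
t: 16.95
eef_pos: [522.6, -308.8, 162.0]
tcp_rot: [-3.141, 0.0, 0.939]
ft_force: [-0.0, -0.6, -5.4]
opening: 0.232
grip_force: 29.9
```

Call:
{"api": "carry_out", "payload": {
  "series": [
    [0, 0, -0.2, 0],
    [0, 0, -0.15, 0],
    [0, 0, -0.1, 0],
    [0, 0, -0.06, 0],
    [0, 0, -0.05, 0]
  ]
}}

```text
t: 17.45
eef_pos: [522.9, -308.9, 135.8]
tcp_rot: [3.141, 0.0, 0.939]
ft_force: [0.1, 0.5, -5.6]
opening: 0.227
grip_force: 29.9
```

Call:
{"api": "carry_out", "payload": {
  "series": [
    [0, 0, -0.03, 0],
    [0, 0, -0.03, 0],
    [0, 0, 0, 0],
    [0, 0, 0, 0],
    [0, 0, 0, 0]
  ]
}}

```text
t: 17.95
eef_pos: [522.8, -308.8, 132.6]
tcp_rot: [3.141, 0.0, 0.939]
ft_force: [1.2, 0.1, -5.7]
opening: 0.227
grip_force: 29.9
```

Call:
{"api": "carry_out", "payload": {
  "series": [
    [0, 0, -0.04, 0],
    [0, 0, -0.04, 0],
    [0, 0, -0.04, 0],
    [0, 0, -0.03, 0],
    [0, 0, 0, 0]
  ]
}}

```text
t: 18.45
eef_pos: [522.6, -308.7, 124.6]
tcp_rot: [-3.141, 0.0, 0.939]
ft_force: [0.8, 0.2, -5.6]
opening: 0.233
grip_force: 29.9
```

Call:
{"api": "carry_out", "payload": {
  "series": [
    [0, 0, -0.02, 0],
    [0, 0, -0.02, 0],
    [0, 0, -0.01, 0],
    [0, 0, 0, 0],
    [0, 0, 0, 0]
  ]
}}

```text
t: 18.95
eef_pos: [522.8, -308.8, 122.5]
tcp_rot: [3.142, -0.0, 0.939]
ft_force: [-0.2, -0.1, -5.8]
opening: 0.228
grip_force: 29.9
```

Call:
{"api": "carry_out", "payload": {
  "series": [
    [0, 0, -0.01, 0],
    [0, 0, -0.01, 0],
    [0, 0, 0, 0],
    [0, 0, 0, 0],
    [0, 0, 0, 0]
  ]
}}

```text
t: 19.45
eef_pos: [522.8, -308.7, 122.0]
tcp_rot: [3.141, -0.0, 0.939]
ft_force: [-1.7, 2.8, 6.0]
opening: 0.23
grip_force: 29.9
```

Contact with the floor. I release and then rise.

Call:
{"api": "carry_out", "payload": {
  "series": [
    [0, 0, 0, 0],
    [0, 0, 0, 0],
    [0, 0, 0, 0],
    [0, 0, 0, 0],
    [0, 0, 0, 0]
  ],
  "fingers": -1
}}

```text
t: 19.95
eef_pos: [522.7, -308.8, 121.4]
tcp_rot: [3.142, -0.0, 0.939]
ft_force: [-0.4, -0.7, 0.1]
opening: 0.594
grip_force: 0.0
```

Call:
{"api": "carry_out", "payload": {
  "series": [
    [0, 0, 0, 0],
    [0, 0, 0, 0],
    [0, 0, 0, 0],
    [0, 0, 0, 0],
    [0, 0, 0, 0]
  ]
}}

```text
t: 20.45
eef_pos: [522.7, -308.8, 121.5]
tcp_rot: [3.141, 0.0, 0.939]
ft_force: [0.9, -1.7, -0.0]
opening: 0.983
grip_force: 0.0
```

Call:
{"api": "carry_out", "payload": {
  "series": [
    [0, 0, 0.1, 0],
    [0, 0, 0.2, 0],
    [0, 0, 0.4, 0],
    [0, 0, 0.5, 0],
    [0, 0, 0.5, 0]
  ]
}}

```text
t: 20.95
eef_pos: [522.7, -308.7, 208.1]
tcp_rot: [3.141, 0.0, 0.939]
ft_force: [-1.1, -0.6, 0.5]
opening: 1.002
grip_force: 0.0
```

Call:
{"api": "carry_out", "payload": {
  "series": [
    [0, 0, 0.5, 0],
    [0, 0, 0.3, 0],
    [0, 0, 0, 0],
    [0, 0, 0, 0],
    [0, 0, 0, 0]
  ]
}}

```text
t: 21.45
eef_pos: [522.4, -308.5, 245.6]
tcp_rot: [-3.14, -0.0, 0.939]
ft_force: [-0.2, -0.1, 0.0]
opening: 0.999
grip_force: 0.0
```

```bash
python3 - <<'E'
from m import *
a=pic('scene','s3');cv2.imwrite('pics/s3c.png',cv2.resize(a[60:420,60:540,::-1],(800,600)))
E
python3 st.py
```

```text
('t', 21.5) ('eef_pos', [522.448, -308.581, 245.507]) ('tcp_rot', [-3.14, 0.0, 0.939]) ('ft_force', [0.224, 0.177, -0.226]) ('moment', [-0.076, 0.125, -0.041]) ('opening', 1.001) ('grip_force', 0.0)
```

View pics/s3c.png

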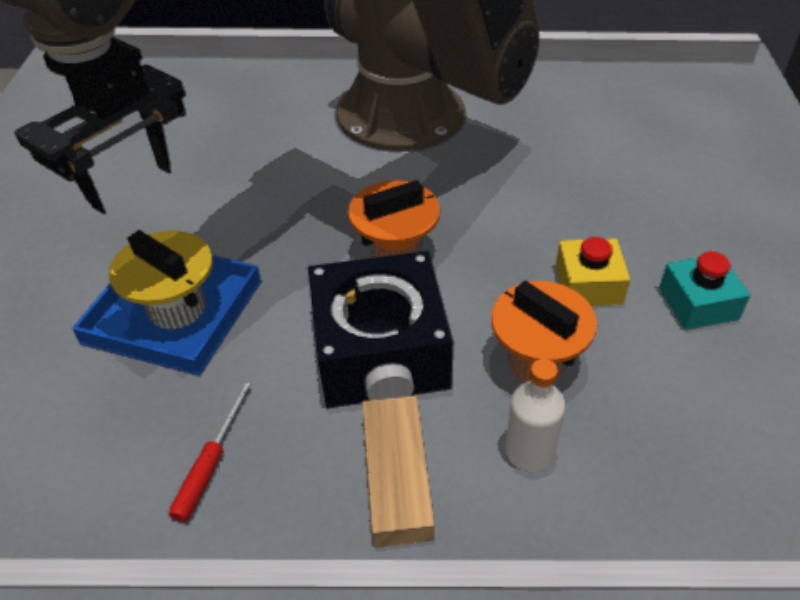

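The filter stands upright in the tray at about (165,280). The gripper is clear of it, the button is in at (596,252), and the bystanders have not moved.

```bash
python3 -c "
from cell import env
print(env.job_done())"
```

```text
the job is handed in; nothing more can be done
None
```

The job is handed in after about 21.5 s: the stop button is pressed in, and the filter was freed, lifted out and set down upright in the blue tray, with the bystanders where they were; no verdict was returned.

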